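# Load the vial rack, then rock the stuck filler block free

### The job

Stand the blue-capped vial fully down in the rack pocket marked with one dot, then the white-capped vial in the pocket with two dots. Then grip the black tab of the tight orange filler block in the three-dot pocket and rock it along the rack - first leaning towards the vials, then away from them, swinging 5 to 10 degrees each way - easing it up bit by bit until it is out; do not pull it straight, the loose rack must stay flat on the desk and not be shoved about. Finish while still holding the block, upright and still, a finger's breadth (1 to 3 cm) above its pocket and touching nothing else, and leave the other things on the desk alone.

Things in the scene. Friction and masses are not known exactly. Their poses are not given: they have to be found in the camera images.
- rack: Vial rack loose on the desk: white block on a dark base plate 84 x 224 mm, top face 45 mm above the desk, 1.3 kg. Origin: centre of its underside; z up, y along the row of pockets (+y end: one dot, -y end: three dots), x across; the dots lie on the top face, -x side of each pocket. Slides when pushed with about 8 N; lifts when the block is pulled straight up with about 14 N.
- pocket1 (a point): Centre of the floor of the one-dot pocket: round, 27.5 mm wide, 25 mm deep (floor 20 mm above the desk); rack frame (0, 65, 20) mm. Axes as the rack.
- pocket2 (a point): Centre of the floor of the two-dot pocket, same size; rack frame (0, 5, 20) mm. Axes as the rack.
- pocket3 (a point): Centre of the floor of the three-dot pocket: rectangular, 28 mm (rack x) by 48 mm (rack y), 25 mm deep; rack frame (0, -62, 20) mm. Axes as the rack. The block in it has room to lean about 0.2 rad either way along y.
- rib_line (a point): Point midway between two sprung rubber ribs that pinch the block from its two y sides, 14 mm above pocket3. Each resists sliding with about 12 N: 25 N against a straight pull. Turning the block about the rack's x axis through this point slides one side up, the other down, so almost no net pull is needed while it swings: raise it about 3 mm during each swing of 0.3 rad.
- block: Filler block, 90 g. Orange body 23 (x) x 36 (y) mm, 4 to 32 mm above the origin, on a foot 14 mm long in y; above it a black tab 16 (x) x 30 (y) mm, 32 to 69 mm above the origin: grip the tab across its 16 mm. Origin: centre of the foot's underside, at first on the pocket floor; axes as the rack's when seated. Clear of the pocket when its origin is over 25 mm above pocket3.
- blue_vial: Glass vial with a blue cap, 23 mm in diameter, 60 mm high (cap: the top 12 mm), 30 g, standing on the desk. Origin: centre of its underside, z up along it. Pinch it across the top 25 mm.
- white_vial: Glass vial with a white cap, same size and origin.
- usb_disk: Bystander: black portable disk 76 x 115 x 14 mm. Origin: centre of the underside. Right of it (y below -0.1 m) a large monitor overhangs the back of the desk from about x = 0.6 m on: swing the arm past on the robot's side of it (tool at x of about 0.4 m).
- note_block: Bystander: yellow note block 81 x 81 x 22 mm. Origin: centre of the underside.
- loupe: Bystander: round black stand magnifier 50 mm wide, 36 mm high. Origin: centre of the underside.

How it is judged:
By the outcome, as a careful person would: the job done as asked, in the order asked, and still so for the second after the job is handed in, while the arm keeps its last pose, push and grip.
It also fails if it takes over 72 s, if anything falls off the work surface, if the arm or the gripper's body presses on something with over 40 N, if the wrist force passes 120 N, or if a joint passes its speed limit or range.

### The arm

A 7-joint arm with a two-finger parallel gripper is mounted at the origin on a cart in front of the work surface, level with it; the furniture and walls round the work are solid. World frame = base frame: x ahead of the robot, y to its left, z up, the work surface at z = 0. Lengths are in mm, angles in rad, forces in N, time in s.
With the tool pointing down it reaches from about 400 to 875 mm from the base axis. Payload 4.4 kg.
Tool frame: the origin (TCP) lies between the finger pads; the fingertips stand 17 mm ahead of it and the grasp point (between the pads) lies 2 mm behind it; z points along the fingers, y is the line along which they close (so a half turn about z gives the same grasp; the last joint's range is limited). The gripper opens to 85 mm and grips with 20 to 120 N. Pads are 22 mm wide; open, the fingers measure 114 mm over their backs; the gripper's body (76 mm by 85 mm) begins 54 mm behind the grasp point. The pads swing forward as they close: fully open they stand 13 mm farther back than shut.
Start: joints at [1.249, 0.628, 0.038, 1.517, -0.027, 0.996, -0.02], TCP at [164.489, -628.857, 248.313] pointing down, gripper open.
Joint ranges: [-3.06, 3.06], [-0.37, 2.12], [-1.25, 1.32], [0.18, 2.47], [-1.1, 4.24], [0.23, 1.98], [-2.94, 2.94]. Speed limits (rad/s): [2.57, 2.57, 3.14, 3.14, 3.14, 3.14, 3.14].

### API

Orientations are given as a unit quaternion [x, y, z, w].
In Python, from station import r gives the robot as it stands. The module is installed in compiled form; this text tells all that it offers.
- The arm moves only by the tool step_arm, never from a script. Its argument "series" is a list of rows, each a list of 7 numbers: the shift along the tool's x, y, z scaled (see below), then the turn, a rotation vector about the tool's x, y, z scaled (see below), then the opening, from 0 (shut) to 1 (fully open). In form: [[tx, ty, tz, rx, ry, rz, gripper], ...]. A call has 1 to 20 rows; each row shifts and turns the commanded pose from where the row before left it, along the tool's axes as they then stand; what a row does not reach is not made up. The controller multiplies each number of a shift by 0.03 m and each number of a turn by 6 degrees. A row lasts 1/8 s, in which the tool goes at most 62.5 mm and 10.7 degrees, less where a joint would pass 70% of its speed; a pose out of reach is approached as far as the arm can. A call with a number of a shift or a turn outside -1 to 1 is refused whole. A call with a gripper value outside its range is refused whole. The fingers move at their own pace and stop on an object; "squeeze" is the grip in N (left out, the last holds). Time passes only in rows, so rows that do not move let the fingers close. It gives the time, the measured TCP pose, the force, the opening and the grip force at its end, in the units of the state.
- r.observe(): the state, without advancing time (a new reading comes with each control period).
- r.capture(name): name is "scene" or "top" or "wrist"; returns a dict with "frame" (384x512x3 uint8, red, green, blue), "K" (3x3 intrinsics, pixels), "T" (4x4, takes a point from camera to world coordinates). Camera axes: x right, y up, looking along -z (the intrinsics and any distortion apply to the point x, -y, -z); pixel columns grow to the right and rows downward; lengths in mm; the calibration is good to about 2 mm. A picture is of the moment at which its call begins. There is no depth.
- r.sign_off(): hands the job in; it is judged then, once.
The state is a dict: "clock": time; "joint_pos": joint angles; "dq": joint speeds; "joint_torque": joint torques, N m; "tool_pos": TCP position; "tcp_rot": TCP orientation; "ft_force": force on the tool from outside, world axes, zero at the start; "torque": the same for the moment, N m; "finger_gap": opening from 0.0 (shut) to 1.0 (fully open); "gripper_force": force on a finger pad.
Only numpy, scipy, OpenCV 4.12 (cv2) and the standard library are available. Lean on these libraries where they do the work, as an engineer would, in place of code of your own. Each camera call takes 0.05 s, during which the arm holds its last target. There are 200 camera calls.

## Working session

There is one attempt and no reset: what is moved stays moved. The work goes in short steps, Python scripts to look and compute and a tool call to move; the robot and the scene stay as the last step left them, time stands still between calls to the robot, and variables do not carry over. Pictures are saved under pics/ and viewed, at most 10 in all, crops included, and the job is handed in when it is done.

Besides the shell and the picture viewer there is one more tool, called after "Call:" as name(argument=value, ...) on one line, values as JSON. step_arm: Moves the arm, as the interface text tells. Shifts and turns lie within -1 to 1; 1 stands for 0.03 m of shift or 6 degrees of turn. Its arguments: {"type":"object","properties":{"series":{"type":"array","items":{"type":"array","items":{"type":"number","minimum":-1,"maximum":1}}},"squeeze":{"type":"number"}},"required":["series"]}

```bash
mkdir -p pics; python3 - <<'E'
from station import r
import cv2,numpy as np
s=r.observe()
for k,v in s.items(): print(k,np.round(v,3))
a=[]
for n in("scene","top"):
    c=r.capture(n); np.savez(n+'0.npz',**c); print(n,c['K'].round(1).tolist(),c['T'].round(3).tolist(),[k for k in c])
    cv2.imwrite(f'pics/{n}0.png',cv2.resize(c['frame'][:,:,::-1],(800,600),interpolation=cv2.INTER_CUBIC))
E
```

```text
clock 0.0
joint_pos [ 1.249  0.629  0.038  1.518 -0.027  0.996 -0.02 ]
dq [-0.001  0.002 -0.001 -0.001  0.     0.001 -0.001]
joint_torque [-0.0000e+00 -5.6339e+01  1.2260e+00 -1.9344e+01  1.1000e-02  1.0000e-02
 -0.0000e+00]
tool_pos [ 164.337 -628.27   247.39 ]
tcp_rot [ 0.992  0.128 -0.    -0.001]
ft_force [-1.226 -0.933 -0.013]
torque [-0.032  0.027 -0.037]
gripper_force 0.0
finger_gap 0.998
scene [[410.3, 0.0, 258.9], [0.0, 410.3, 191.7], [0.0, 0.0, 1.0]] [[-0.736, 0.405, -0.542, 46.72], [-0.676, -0.456, 0.579, 552.988], [-0.013, 0.793, 0.609, 663.795], [0.0, 0.0, 0.0, 1.0]] ['frame', 'K', 'T']
top [[431.4, 0.0, 251.4], [0.0, 431.4, 192.9], [0.0, 0.0, 1.0]] [[0.002, 0.991, -0.134, 389.585], [-1.0, 0.004, 0.014, -18.486], [0.014, 0.134, 0.991, 1403.831], [0.0, 0.0, 0.0, 1.0]] ['frame', 'K', 'T']
```

View pics/scene0.png

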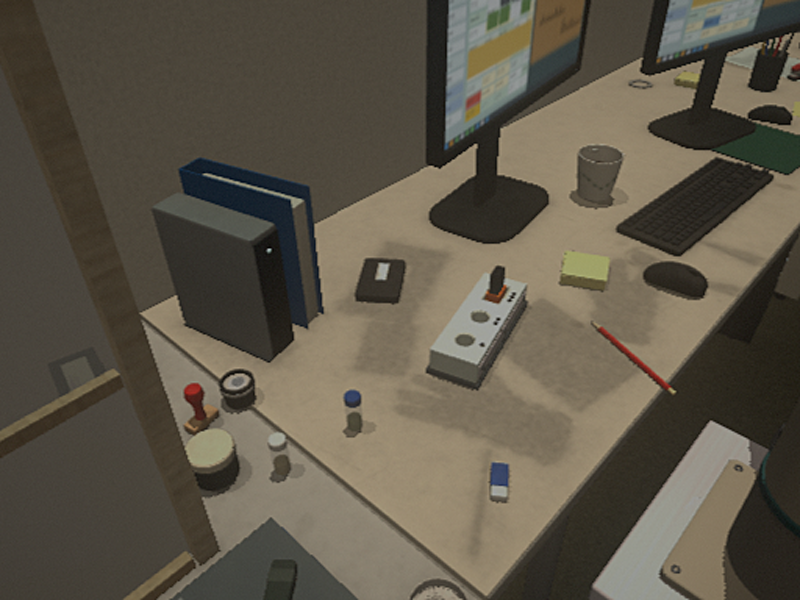

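View pics/top0.png

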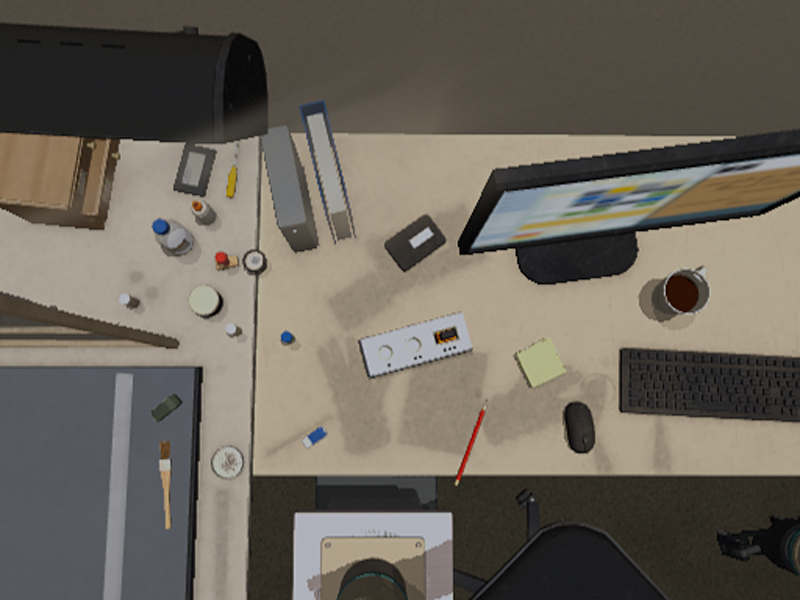

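The scene shows the blue cap at (352,397) and the white cap at (278,440). The rack runs from (440,365) to (515,285), with the tab at (497,280). In the top view the blue cap is at (287,338), the white cap at (232,330), and the rack corners at about (360,340)–(472,350), with the one-dot end on the left.

```bash
cat > h.py <<'E'
import numpy as np,cv2
from scipy.spatial.transform import Rotation as R
def ray(c,uv):
    uv=np.atleast_2d(uv).astype(float); K=c['K']
    d=np.c_[(uv[:,0]-K[0,2])/K[0,0],-(uv[:,1]-K[1,2])/K[1,1],-np.ones(len(uv))]@c['T'][:3,:3].T
    return c['T'][:3,3],d/np.linalg.norm(d,axis=1)[:,None]
def plane(c,uv,z):
    o,d=ray(c,uv); return o+d*((z-o[2])/d[:,2])[:,None]
def tri(obs):
    A=np.zeros((3,3));b=np.zeros(3);L=[]
    for c,uv in obs:
        o,d=ray(c,uv);d=d[0];P=np.eye(3)-np.outer(d,d);A+=P;b+=P@o;L.append((o,P))
    x=np.linalg.solve(A,b); return x,[round(float(np.linalg.norm(P@(x-o))),1) for o,P in L]
def proj(c,p):
    q=(np.atleast_2d(p)-c['T'][:3,3])@c['T'][:3,:3]; K=c['K']
    return np.c_[K[0,0]*q[:,0]/-q[:,2]+K[0,2],K[1,1]*-q[:,1]/-q[:,2]+K[1,2]]
def blobs(m,amin=6):
    n,l,s,c=cv2.connectedComponentsWithStats(m.astype(np.uint8))
    return [(int(s[i,4]),c[i].round(1).tolist(),s[i,:4].tolist()) for i in range(1,n) if s[i,4]>=amin],l
E
python3 - <<'E'
from h import *
S=dict(np.load('scene0.npz'));T=dict(np.load('top0.npz'))
for n,c,roi,roiw in(("s",S,(215,240,250,285),(165,270,190,310)),("t",T,(170,205,215,230),(140,203,160,217))):
    h=cv2.cvtColor(c['frame'],cv2.COLOR_RGB2HSV).astype(int)
    blue=(h[...,0]>100)&(h[...,0]<130)&(h[...,1]>110)&(h[...,2]>40)
    print(n,'blue',blobs(blue)[0])
    wh=(h[...,1]<45)&(h[...,2]>135)
    print(n,'white',blobs(wh,8)[0][:40])
    org=(h[...,0]<14)&(h[...,1]>150)&(h[...,2]>60); print(n,'or',blobs(org)[0])
E
```

```text
s blue [(1479, [155.0, 122.5], [115, 101, 83, 55]), (14, [197.1, 130.1], [196, 127, 3, 7]), (45, [225.0, 253.2], [221, 250, 9, 7]), (82, [319.3, 304.4], [314, 297, 11, 14])]
s white [(125, [309.7, 4.1], [301, 0, 19, 15]), (96, [330.1, 9.2], [326, 1, 11, 17]), (14, [339.7, 5.6], [338, 0, 4, 11]), (13, [469.9, 3.3], [468, 1, 5, 5]), (8, [479.8, 1.1], [478, 0, 4, 3]), (57, [293.1, 8.7], [288, 4, 10, 12]), (15, [468.1, 10.1], [466, 8, 5, 5]), (57, [292.7, 18.7], [287, 14, 11, 11]), (133, [305.6, 22.0], [300, 14, 13, 17]), (14, [455.1, 20.6], [450, 17, 10, 7]), (19, [316.3, 21.1], [314, 19, 6, 5]), (25, [430.8, 23.2], [427, 21, 8, 5]), (20, [444.6, 22.5], [442, 20, 6, 6]), (68, [291.5, 30.0], [287, 24, 10, 16]), (652, [319.5, 51.0], [298, 31, 40, 41]), (49, [477.4, 33.0], [470, 30, 15, 7]), (45, [292.6, 38.8], [287, 34, 10, 12]), (19, [471.5, 39.7], [465, 36, 16, 8]), (20, [506.6, 39.0], [503, 37, 9, 6]), (63, [291.5, 48.3], [287, 43, 10, 13]), (63, [290.4, 75.2], [286, 70, 10, 13]), (26, [189.2, 128.7], [187, 126, 7, 7]), (57, [244.5, 173.5], [241, 169, 8, 10]), (1333, [304.4, 205.5], [2
[... 1515 characters left out ...]
62.3, 166.4], [157, 161, 11, 12]), (11, [440.1, 171.5], [436, 171, 9, 3]), (39, [450.8, 176.7], [446, 171, 9, 19]), (18, [430.0, 175.1], [426, 172, 9, 9]), (40, [166.2, 187.4], [165, 179, 4, 20]), (19, [449.4, 196.3], [445, 191, 9, 10]), (1512, [264.7, 219.8], [231, 199, 72, 42]), (10, [440.0, 200.5], [438, 200, 5, 2]), (1443, [75.1, 310.1], [66, 239, 19, 145]), (36, [195.8, 282.6], [193, 279, 7, 8]), (49, [105.0, 297.0], [102, 294, 7, 7]), (2354, [229.0, 343.4], [188, 328, 102, 56]), (20, [273.4, 370.6], [273, 364, 3, 13]), (31, [285.2, 381.9], [278, 379, 12, 5])]
t or [(19, [125.6, 132.2], [123, 130, 6, 5]), (44, [141.2, 164.9], [138, 162, 8, 7]), (122, [300.3, 285.5], [292, 262, 18, 46])]
```

```bash
python3 - <<'E'
from h import *
S=dict(np.load('scene0.npz'));T=dict(np.load('top0.npz'))
print('blue',tri([(S,(225,253.5)),(T,(183,215.5))]))
print('white',tri([(S,(177,281)),(T,(232*.64,330*.64))]))
print('tab top',tri([(S,(498*.64,270*.64)),(T,(447*.64,330*.64))]))
print('p1',tri([(S,(465*.64,340*.64)),(T,(386*.64,352*.64))]),'p2',tri([(S,(481*.64,317*.64)),(T,(415*.64,345*.64))]))
print('rack corner L-near',plane(T,np.array([[360,346],[466,313],[472,347],[370,376]])*.64,45).round(0).tolist())
h=cv2.cvtColor(T['frame'],cv2.COLOR_RGB2HSV).astype(int)
b,l=blobs((h[...,1]<45)&(h[...,2]>135),1000)
n=l[220,240];m=(l==n).astype(np.uint8)
c,_=cv2.findContours(m,0,1);rt=cv2.minAreaRect(c[0]);print(rt, plane(T,cv2.boxPoints(rt),45).round(1).tolist(), plane(T,rt[0],45))
E
```

```text
blue (array([498.57910966, 175.25454434,  57.74801504]), [0.7, 0.7])
white (array([513.0518576 , 284.4332098 ,  57.60500101]), [1.2, 1.2])
tab top (array([ 506.77666582, -146.34973828,   86.07982456]), [5.0, 5.0])
p1 (array([469.20378141, -24.91248199,  40.95023808]), [1.2, 1.2]) p2 (array([483.77199535, -83.36209293,  41.10539535]), [0.9, 0.9])
rack corner L-near [[482.0, 28.0, 45.0], [550.0, -187.0, 45.0], [481.0, -198.0, 45.0], [422.0, 8.0, 45.0]]
((266.3769226074219, 219.7154083251953), (25.0838565826416, 68.23509979248047), 74.74488067626953) [[497.2, 29.1, 45.0], [555.0, -179.5, 45.0], [478.2, -199.4, 45.0], [421.4, 7.8, 45.0]] [[487.69155998 -85.14829726  45.        ]]
```

```bash
cat > plan.py <<'E'
from h import *
def down(az): # tool down, tool y at azimuth az (deg)
    y=np.array([np.cos(np.radians(az)),np.sin(np.radians(az)),0]);z=np.array([0,0,-1.]);return R.from_matrix(np.c_[np.cross(y,z),y,z])
def plan(s,wps,g):
    """wps: (pos, Rotation, rows); shift first in old axes, then turn"""
    p=np.array(s['tool_pos'],float);q=R.from_quat(s['tcp_rot']);out=[]
    for P,Q,n in wps:
        for k in range(n):
            d=q.inv().apply((np.array(P)-p)/(n-k))/30; w=(q.inv()*Q).as_rotvec(degrees=True)/(n-k)/6
            row=np.r_[d.round(2),w.round(2)];out.append(row)
            if abs(row).max()>1: print('!over',row)
            p=p+q.apply(row[:3]*30);q=q*R.from_rotvec(row[3:]*6,degrees=True)
    print('['+','.join('['+','.join(f'{v+0:g}' for v in r_)+f',{g}]' for r_ in out)+']');print(p.round(1),q.as_quat().round(3))
E
python3 - <<'E'
from plan import *
from station import r
s=r.observe();az=15.5
plan(s,[((390,-330,250),down(-29),13),((420,-120,250),down(15.5),7)],1)
E
```

```text
!over [ 0.94 -0.36 -0.   -0.   -0.   -1.06]
!over [ 0.98 -0.25 -0.   -0.   -0.   -1.06]
!over [ 1.   -0.15 -0.   -0.   -0.   -1.06]
!over [ 1.01 -0.03 -0.   -0.   -0.   -1.06]
!over [ 1.01  0.08 -0.   -0.   -0.   -1.06]
!over [ 0.99  0.19 -0.   -0.   -0.   -1.06]
!over [ 0.97  0.3  -0.   -0.   -0.   -1.06]
[[0.75,-0.59,-0.01,0,0,-0.59,1],[0.79,-0.55,-0.01,0,0,-0.59,1],[0.82,-0.5,0,0,0,-0.59,1],[0.85,-0.44,-0.01,0,0,-0.6,1],[0.88,-0.39,0,0,0,-0.59,1],[0.9,-0.34,-0.01,0,0,-0.6,1],[0.92,-0.28,0,0,0,-0.59,1],[0.93,-0.22,-0.01,0,0,-0.6,1],[0.94,-0.16,0,0,0,-0.59,1],[0.95,-0.1,-0.01,0,0,-0.6,1],[0.96,-0.04,0,0,0,-0.59,1],[0.96,0.01,-0.01,-0.01,-0.01,-0.6,1],[0.96,0.08,0,0,0,-0.59,1],[0.94,-0.36,0,0,0,-1.06,1],[0.98,-0.25,0,0,0,-1.06,1],[1,-0.15,0,0,0,-1.06,1],[1.01,-0.03,0,0,0,-1.06,1],[1.01,0.08,0,0,0,-1.06,1],[0.99,0.19,0,0,0,-1.06,1],[0.97,0.3,0,0,0,-1.06,1]]
[ 420.  -119.9  250. ] [ 0.605  0.796  0.    -0.   ]
```

Call:
step_arm(series=[[0.75,-0.6,0,0,0,-0.6,1],[0.8,-0.55,0,0,0,-0.6,1],[0.8,-0.5,0,0,0,-0.6,1],[0.85,-0.45,0,0,0,-0.6,1],[0.9,-0.4,0,0,0,-0.6,1],[0.9,-0.35,0,0,0,-0.6,1],[0.9,-0.3,0,0,0,-0.6,1],[0.95,-0.2,0,0,0,-0.6,1],[0.95,-0.15,0,0,0,-0.6,1],[0.95,-0.1,0,0,0,-0.6,1],[0.95,-0.05,0,0,0,-0.6,1],[0.95,0,0,0,0,-0.6,1],[0.95,0.1,0,0,0,-0.6,1],[0.95,-0.35,0,0,0,-1,1],[1,-0.25,0,0,0,-1,1],[1,-0.15,0,0,0,-1,1],[1,-0.05,0,0,0,-1,1],[1,0.1,0,0,0,-1,1],[1,0.2,0,0,0,-1,1],[0.95,0.3,0,0,0,-1,1]])

```text
clock: 2.6
tool_pos: [421.8, -117.5, 248.4]
tcp_rot: [0.617, 0.787, 0.0, 0.0]
ft_force: [0.7, -0.0, 0.6]
finger_gap: 0.993
gripper_force: 0.0
```

```bash
python3 - <<'E'
from plan import *
from station import r
c=r.capture('wrist');np.savez('w1.npz',**c);cv2.imwrite('pics/w1.png',c['frame'][:,:,::-1])
s=r.observe();print(s['tool_pos'].round(1) if hasattr(s['tool_pos'],'round') else s['tool_pos'],s['joint_pos'])
M=R.from_quat(s['tcp_rot']).as_matrix();print(np.degrees(np.arctan2(M[1,1],M[0,1])),M[:,2].round(3))
print(c['K'].round(1).tolist(),c['T'].round(3).tolist())
plan(s,[((495,170,200),down(15.5),12)],1)
E
```

```text
[ 422.6 -113.2  248.7] [ 0.5471076   0.35554884 -0.45861815  2.07027542  0.22137968  0.76107044
  0.20209261]
14.315006628481793 [ 0.001  0.003 -1.   ]
[[318.9, 0.0, 250.7], [0.0, 318.9, 193.8], [0.0, 0.0, 1.0]] [[0.971, -0.229, -0.07, 403.666], [0.239, 0.93, 0.28, -46.004], [0.001, -0.288, 0.958, 374.576], [0.0, 0.0, 0.0, 1.0]]
[[0.71,0.39,0.14,0,0,-0.02,1],[0.71,0.39,0.14,0,0,-0.02,1],[0.71,0.39,0.14,0,0,-0.02,1],[0.71,0.39,0.14,0,0,-0.02,1],[0.71,0.4,0.14,0,0,-0.01,1],[0.71,0.4,0.14,0,0,-0.02,1],[0.71,0.4,0.13,0,0,-0.01,1],[0.71,0.4,0.14,0,0,-0.02,1],[0.71,0.4,0.13,0,0,-0.01,1],[0.7,0.4,0.14,0.01,-0.01,-0.02,1],[0.7,0.4,0.13,0,0,-0.01,1],[0.71,0.4,0.14,0.01,-0.01,-0.02,1]]
[495.1 170.1 199.9] [ 0.605  0.796 -0.     0.   ]
```

View pics/w1.png

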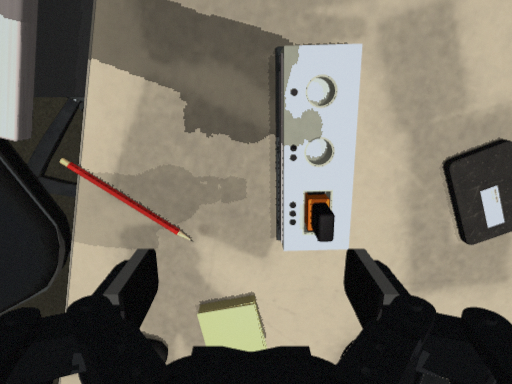

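Call:
step_arm(series=[[0.7,0.4,0.1,0,0,-0.05,1],[0.7,0.4,0.1,0,0,-0.05,1],[0.7,0.4,0.1,0,0,0,1],[0.7,0.4,0.1,0,0,0,1],[0.7,0.4,0.1,0,0,0,1],[0.7,0.4,0.1,0,0,0,1],[0,0,0,0,0,0,1],[0,0,0,0,0,0,1]])

```text
clock: 3.65
tool_pos: [460.8, 19.8, 230.3]
tcp_rot: [0.615, 0.789, -0.0, 0.0]
ft_force: [-0.4, -0.3, -0.5]
finger_gap: 1.0
gripper_force: 0.0
```

```bash
python3 - <<'E'
from plan import *
from station import r
c=r.capture('wrist');np.savez('w2.npz',**c);cv2.imwrite('pics/w2.png',c['frame'][:,:,::-1])
s=r.observe();print(s['tool_pos'],R.from_quat(s['tcp_rot']).as_matrix().round(3).tolist())
print('blue',proj(c,[498.6,175.3,57]),'white',proj(c,[513,284.4,57]))
w=dict(np.load('w1.npz'));f=w['frame'].astype(int)
m=((f[...,2]-f[...,0]>-8)&(f.sum(2)>240)).astype(np.uint8);m[:,:270]=0;m[:,380:]=0;m[:30]=0;m[265:]=0
b,l=blobs(m,500);print(b)
dk=(f.sum(2)<200).astype(np.uint8);dk[:,:288]=0;dk[:,302:]=0;dk[:60]=0;dk[235:]=0
print('dots',[(a,ce,plane(w,ce,45).round(1).tolist()) for a,ce,_ in blobs(dk,4)[0]])
lab=max(b)[0];cn,_=cv2.findContours(m,0,1);cn=max(cn,key=cv2.contourArea)
P=plane(w,cn[:,0],45)[:,:2].astype(np.float32);rt=cv2.minAreaRect(P);print(rt,cv2.boxPoints(rt).round(1).tolist())
E
```

```text
[460.87670984  19.42153783 230.31553468] [[-0.243, 0.97, -0.0], [0.97, 0.243, -0.001], [-0.001, -0.001, -1.0]]
blue [[340.14084211  13.03670095]] white [[ 405.69235574 -140.93497581]]
[(11083, [322.0, 140.9], [281, 44, 81, 207])]
dots [(24, [294.0, 91.7], [[444.0, -30.1, 45.0]]), (26, [293.0, 147.5], [[458.2, -83.3, 45.0]]), (23, [292.9, 157.2], [[460.9, -93.0, 45.0]]), (20, [292.5, 204.8], [[475.0, -143.5, 45.0]]), (21, [292.4, 213.3], [[477.6, -153.1, 45.0]]), (19, [292.6, 221.7], [[480.5, -162.5, 45.0]])]
((485.76861572265625, -86.08854675292969), (76.45411682128906, 214.79241943359375), 15.392472267150879) [[420.3999938964844, 7.300000190734863], [477.3999938964844, -199.8000030517578], [551.0999755859375, -179.5], [494.1000061035156, 27.600000381469727]]
```

View pics/w2.png

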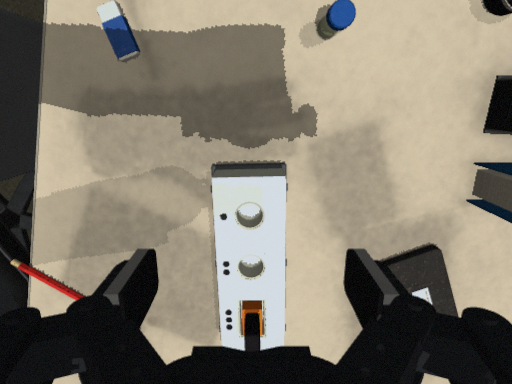

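```bash
python3 - <<'E'
from plan import *
from station import r
w1,w2=dict(np.load('w1.npz')),dict(np.load('w2.npz'));f=w2['frame'].astype(int)
dk=(f.sum(2)<200).astype(np.uint8);dk[:,:217]=0;dk[:,234]=0;dk[:,234:]=0;dk[:205]=0;dk[330:]=0
D2=[ce for a,ce,_ in blobs(dk,4)[0]];D1=[[294,91.7],[293,147.5],[292.9,157.2],[292.5,204.8],[292.4,213.3],[292.6,221.7]]
print(len(D2),[tri([(w1,a),(w2,b)])[0].round(1).tolist() for a,b in zip(D1,D2)])
m=((f[...,2]-f[...,0]>-8)&(f.sum(2)>300)).astype(np.uint8);m[:,:205]=0;m[:,290:]=0;m[:170]=0;m[320:]=0
n,l,st,c=cv2.connectedComponentsWithStats(m);k=1+st[1:,4].argmax()
L,Rr=[],[]
for v in range(185,290,5):
    u=np.where(l[v]==k)[0];L.append((u[0]-.5,v));Rr.append((u[-1]+.5,v))
ex=np.array([np.cos(np.radians(15.35)),np.sin(np.radians(15.35)),0])
for w in(L,Rr): print('edge',(plane(w2,w,45)@ex).round(1)[::4])
f=w1['frame'].astype(int);m=((f[...,2]-f[...,0]>-8)&(f.sum(2)>240))
L=[];Rr=[]
for v in range(60,245,5):
    u=np.where(m[v,270:380])[0]+270;L.append((u[0]-.5,v));Rr.append((u[-1]+.5,v))
for w in(L,Rr): print('edge1',(plane(w1,w,45)@ex).round(1)[::4])
s=r.observe();plan(s,[((485,130,200),down(15.4),6),((485,130,200),down(15.4),2)],1)
E
```

```text
6 [[443.7, -30.2, 46.0], [458.3, -83.2, 45.6], [460.7, -92.9, 46.1], [474.8, -143.3, 45.7], [477.4, -152.8, 45.8], [480.2, -162.3, 45.7]]
edge [409.4 409.2 409.  408.8 408.5 409.4]
edge [485.2 484.4 484.6 483.8 485.1 484.2]
edge1 [406.8 406.8 406.9 448.2 406.9 409.  406.9 409.1 406.9 409.2]
edge1 [483.5 483.9 484.2 483.6 483.9 484.3 483.6 484.  484.4 483.7]
[[0.56,0.28,0.17,0,0,-0.04,1],[0.56,0.28,0.17,0,0,-0.04,1],[0.56,0.28,0.17,0,0,-0.04,1],[0.56,0.29,0.17,0,0,-0.04,1],[0.56,0.29,0.16,0,0,-0.03,1],[0.56,0.29,0.17,-0.01,0.01,-0.04,1],[0,0,0,0,0,0,1],[0,0,0,0,0,0,1]]
[485.  129.9 199.9] [ 0.606  0.796  0.    -0.   ]
```

Call:
step_arm(series=[[0.55,0.3,0.15,0,0,-0.05,1],[0.55,0.3,0.15,0,0,-0.05,1],[0.55,0.3,0.15,0,0,-0.05,1],[0.55,0.3,0.15,0,0,-0.05,1],[0.55,0.3,0.15,0,0,0,1],[0.55,0.3,0.15,0,0,0,1],[0,0,0,0,0,0,1],[0,0,0,0,0,0,1]])

```text
clock: 4.7
tool_pos: [488.1, 128.2, 203.4]
tcp_rot: [0.608, 0.794, -0.001, 0.0]
ft_force: [0.2, 0.2, -0.3]
finger_gap: 0.994
gripper_force: 0.0
```

```bash
python3 - <<'E'
from plan import *
from station import r
c=r.capture('wrist');np.savez('w3.npz',**c);cv2.imwrite('pics/w3.png',c['frame'][:,:,::-1])
s=r.observe();print(s['tool_pos'],R.from_quat(s['tcp_rot']).as_matrix().round(3).tolist())
print('blue',proj(c,[498.6,175.3,57]),'white',proj(c,[513,284.4,57]))
w2=dict(np.load('w2.npz'))
B={}
for n,w in(('w2',w2),('w3',c)):
    h=cv2.cvtColor(w['frame'],cv2.COLOR_RGB2HSV).astype(int)
    b=blobs((h[...,0]>100)&(h[...,0]<130)&(h[...,1]>110)&(h[...,2]>50),40)[0];print(n,b)
    b=blobs((h[...,1]<40)&(h[...,2]>150),40)[0];print(n,'wh',b)
E
```

```text
[488.2264268  128.16054314 203.42726378] [[-0.261, 0.965, -0.0], [0.965, 0.261, -0.001], [-0.001, -0.0, -1.0]]
blue [[277.66421108 135.93128878]] white [[ 3.37269994e+02 -1.45908843e-02]]
w2 [(624, [341.3, 13.7], [328, 0, 27, 30]), (854, [119.8, 36.0], [103, 15, 37, 43])]
w2 wh [(353, [107.5, 10.7], [96, 0, 25, 27]), (10195, [250.9, 253.4], [211, 176, 76, 174]), (146, [422.9, 294.1], [412, 288, 20, 16])]
w3 [(796, [67.9, 136.7], [50, 118, 37, 39]), (537, [278.7, 136.5], [266, 124, 26, 26])]
w3 wh [(139, [171.0, 13.4], [125, 0, 94, 29]), (16062, [370.0, 34.6], [135, 0, 377, 113]), (1091, [471.4, 99.6], [452, 79, 40, 43]), (4927, [195.8, 313.2], [158, 276, 77, 88])]
```

View pics/w3.png

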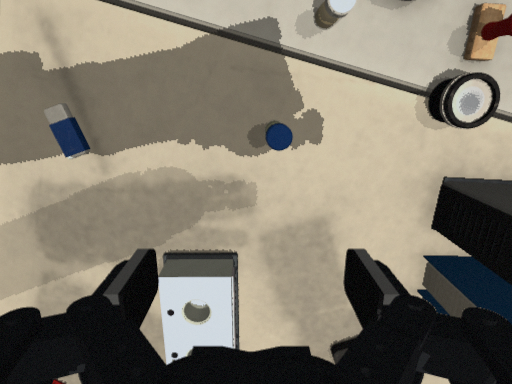

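```bash
python3 - <<'E'
from plan import *
from station import r
w2,w3=dict(np.load('w2.npz')),dict(np.load('w3.npz'))
T=dict(np.load('top0.npz'))
print(tri([(w2,(342,13.7)),(w3,(279,136))]),plane(w3,(279,136),60),plane(T,(182.9,215.2),60))
print('white',plane(w3,(341,3),60))
s=r.observe();B=plane(w3,(279,136),60)[0]
plan(s,[((B[0],B[1],120),down(15.35),5),((B[0],B[1],48),down(15.35),4)],0.6)
E
```

```text
(array([500.07654515, 175.42325406,  56.42016619]), [0.3, 0.3]) [[499.36333848 175.80295095  60.        ]] [[499.87137674 175.73670309  60.        ]]
white [[515.87227804 282.31461011  60.        ]]
[[0.29,0.15,0.56,0,0,-0.01,0.6],[0.29,0.16,0.55,0,0,-0.01,0.6],[0.29,0.16,0.56,0,0,0,0.6],[0.28,0.15,0.55,0,0,-0.01,0.6],[0.29,0.16,0.56,0,0.01,0,0.6],[0,0,0.6,0,0,0,0.6],[0,0,0.6,0,0,0,0.6],[0,0,0.6,0,0,0,0.6],[0,0,0.6,0,0,0,0.6]]
[499.4 175.9  48. ] [ 0.606  0.795 -0.    -0.   ]
```

Call:
step_arm(series=[[0.29,0.16,0.55,0,0,0,0.7],[0.29,0.16,0.55,0,0,0,0.7],[0.29,0.16,0.55,0,0,0,0.7],[0.29,0.16,0.55,0,0,0,0.7],[0.28,0.16,0.55,0,0,0,0.7],[0,0,0.6,0,0,0,0.7],[0,0,0.6,0,0,0,0.7],[0,0,0,0,0,0,0.7]])

```text
clock: 5.75
tool_pos: [499.1, 177.8, 83.2]
tcp_rot: [0.607, 0.795, -0.001, -0.001]
ft_force: [-0.3, -0.1, 0.6]
finger_gap: 0.7
gripper_force: 0.0
```

```bash
python3 - <<'E'
from plan import *
from station import r
s=r.observe();print(s['tool_pos'])
plan(s,[((499.6,175.6,48),down(15.35),2)],0.7)
E
```

```text
[499.09549554 177.77157111  83.19848971]
[[-0.04,0,0.59,-0.01,0,0,0.7],[-0.03,0,0.58,-0.02,0,-0.01,0.7]]
[499.6 175.7  48.1] [ 0.606  0.795 -0.     0.   ]
```

Call:
step_arm(series=[[-0.04,0,0.58,0,0,0,0.7],[-0.03,0,0.58,0,0,0,0.7],[0,0,0,0,0,0,0.15],[0,0,0,0,0,0,0],[0,0,0,0,0,0,0],[0,0,0,0,0,0,0],[0,0,0,0,0,0,0]], squeeze=30)

```text
clock: 6.62
tool_pos: [500.9, 175.8, 50.4]
tcp_rot: [0.607, 0.795, 0.0, 0.0]
ft_force: [0.1, -0.1, 1.3]
finger_gap: 0.25
gripper_force: 29.4
```

```bash
python3 - <<'E'
from plan import *
from station import r
s=r.observe();print(s['tool_pos'],s['finger_gap'],s['gripper_force'],s['ft_force'])
plan(s,[((499.6,175.6,130),down(15.35),4),((475,-2,130),down(15.35),7),((470,-23,112),down(15.35),2)],0)
E
```

```text
[500.87163669 175.76618253  50.36145658] 0.24959866556998414 29.38998280093074 [ 0.08734092 -0.09025924  1.32860392]
[[0,-0.01,-0.66,0,0,0,0],[0,-0.01,-0.66,0,0,-0.01,0],[0,-0.01,-0.67,0,0,0,0],[0.01,-0.01,-0.66,0.01,0,-0.01,0],[-0.79,-0.34,0,0,0,0,0],[-0.78,-0.34,0,0,0,0,0],[-0.79,-0.34,0,0,0,0,0],[-0.78,-0.34,0,0,0,0,0],[-0.79,-0.33,0,0,0,0,0],[-0.78,-0.34,0,0,0,0,0],[-0.79,-0.33,0,0,0,0,0],[-0.31,-0.17,0.3,0,0,0,0],[-0.32,-0.18,0.3,0,0,0,0]]
[469.9 -23.1 111.9] [ 0.606  0.795 -0.    -0.   ]
```

Call:
step_arm(series=[[0,0,-0.65,0,0,0,0],[0,0,-0.65,0,0,0,0],[0,0,-0.65,0,0,0,0],[0,0,-0.65,0,0,0,0],[-0.78,-0.34,0,0,0,0,0],[-0.78,-0.34,0,0,0,0,0],[-0.78,-0.34,0,0,0,0,0],[-0.78,-0.34,0,0,0,0,0],[-0.78,-0.34,0,0,0,0,0],[-0.78,-0.34,0,0,0,0,0],[-0.78,-0.34,0,0,0,0,0],[-0.32,-0.18,0.3,0,0,0,0],[-0.32,-0.18,0.3,0,0,0,0],[0,0,0,0,0,0,0],[0,0,0,0,0,0,0]])

```text
clock: 8.5
tool_pos: [469.7, -21.4, 109.9]
tcp_rot: [0.606, 0.795, 0.0, -0.0]
ft_force: [0.3, 1.1, 0.2]
finger_gap: 0.253
gripper_force: 29.4
```

```bash
python3 - <<'E'
from plan import *
from station import r
c=r.capture('wrist');np.savez('w4.npz',**c)
cr=c['frame'][150:384,130:390,::-1];cv2.imwrite('pics/w4.png',cv2.resize(cr,None,fx=2.5,fy=2.5,interpolation=cv2.INTER_CUBIC))
s=r.observe();print(s['tool_pos'],s['finger_gap'],s['ft_force'],proj(c,[469.5,-23.3,45]))
print(R.from_quat(s['tcp_rot']).as_matrix().round(4).tolist())
E
```

```text
[469.85868804 -21.44799944 110.07012842] 0.2548362896070395 [-0.50752231  0.30090569 -0.90844568] [[250.0143338  220.62896636]]
[[-0.2645, 0.9644, 0.0005], [0.9644, 0.2645, 0.0006], [0.0005, 0.0007, -1.0]]
```

View pics/w4.png

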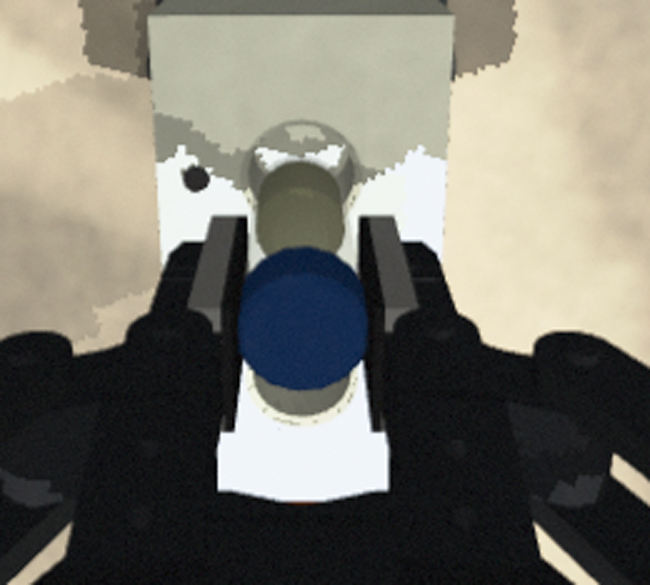

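```bash
python3 - <<'E'
from plan import *
from station import r
c=dict(np.load('w4.npz'))
g=lambda x,y:(x/2.5+130,y/2.5+150)
h=cv2.cvtColor(c['frame'],cv2.COLOR_RGB2HSV).astype(int)
m=((h[...,0]>100)&(h[...,0]<130)&(h[...,1]>110)&(h[...,2]>85)).astype(np.uint8);m[:,:200]=0;m[:,300:]=0
cn=max(cv2.findContours(m,0,1)[0],key=cv2.contourArea);print('cap ellipse',cv2.fitEllipse(cn),cv2.minEnclosingCircle(cn))
for q in((303,322),(303,326)): print('cap',plane(c,g(*q),119.7))
print('rim L R T dot',[plane(c,g(*q),45).round(1).tolist()[0] for q in((247,172),(357,172),(302,120),(197,178))])
print('vial bottom T',plane(c,g(302,163),59.7), 'expected rim/vial top point')
th=np.linspace(0,6.28,40);o=np.c_[469.5+13.75*np.cos(th),-23.3+13.75*np.sin(th),0*th+45];p=(proj(c,o)-[130,150])*2.5;print('rim pred',p.min(0),p.max(0))
for P in((469.86,-21.45),(469.5,-23.3)):
    o=np.c_[P[0]+11.5*np.cos(th),P[1]+11.5*np.sin(th),0*th+59.7];p=(proj(c,o)-[130,150])*2.5;print('bot pred',p.min(0),p.max(0))
    o[:,2]+=60;p=(proj(c,o)-[130,150])*2.5;print('cap pred',p.min(0),p.max(0))
E
```

```text
Traceback (most recent call last):
ValueError: max() iterable argument is empty
```

```bash
python3 - <<'E'
from plan import *
c=dict(np.load('w4.npz'))
g=lambda x,y:(x/2.5+130,y/2.5+150)
for q in((303,322),(303,326)): print('cap',plane(c,g(*q),119.7))
print('rim L R T dot',[plane(c,g(*q),45).round(1).tolist()[0] for q in((247,172),(357,172),(302,120),(197,178))])
th=np.linspace(0,6.28,40);o=np.c_[469.5+13.75*np.cos(th),-23.3+13.75*np.sin(th),0*th+45];p=(proj(c,o)-[130,150])*2.5;print('rim pred',p.min(0),p.max(0))
for P in((469.86,-21.45),(469.5,-23.3)):
    o=np.c_[P[0]+11.5*np.cos(th),P[1]+11.5*np.sin(th),0*th+59.7];p=(proj(c,o)-[130,150])*2.5;print('bot pred',p.min(0),p.max(0))
    o[:,2]+=60;p=(proj(c,o)-[130,150])*2.5;print('cap pred',p.min(0),p.max(0))
E
```

```text
cap [[469.0965016  -19.65099243 119.7       ]]
cap [[469.29607447 -20.37767991 119.7       ]]
rim L R T dot [[456.1, -25.7, 45.0], [483.3, -18.2, 45.0], [466.0, -8.5, 45.0], [444.1, -30.7, 45.0]]
rim pred [246.48147694 125.71601794] [353.54965281 225.61038664]
bot pred [255.25272445 147.21885053] [351.65330042 236.60243934]
cap pred [235.44373329 270.21696885] [373.64307829 391.40420717]
bot pred [251.87201767 154.00593793] [348.02608828 242.93511244]
cap pred [230.67505324 279.54849338] [368.36834311 399.85391582]
```

The cap sits at crop (303,322), gripped evenly between the pads. The one-dot rim spans crop x 247–357 with its top at y 120. That puts the vial within about 1 mm of the pocket axis, so I'm lowering it.

Call:
step_arm(series=[[-0.02,0,0.3,0,0,0,0],[0,0,0.3,0,0,0,0],[0,0,0.3,0,0,0,0],[0,0,0.25,0,0,0,0],[0,0,0.1,0,0,0,0],[0,0,0,0,0,0,0]])

```text
clock: 9.3
tool_pos: [469.6, -23.0, 72.3]
tcp_rot: [0.607, 0.795, -0.0, -0.0]
ft_force: [0.5, -0.7, 0.8]
finger_gap: 0.25
gripper_force: 29.4
```

```bash
python3 - <<'E'
from station import r
s=r.observe();print(s['tool_pos'],s['ft_force'],s['torque'],s['finger_gap'])
E
```

```text
[469.56095882 -22.98373893  72.29840883] [ 0.46011895 -0.72567809  0.81101526] [0.00878901 0.0373015  0.02745012] 0.24998953444068128
```

Call:
step_arm(series=[[0,0,0.06,0,0,0,0],[0,0,0,0,0,0,0]])

```text
clock: 9.55
tool_pos: [469.7, -23.1, 70.8]
tcp_rot: [0.607, 0.795, 0.0, 0.0]
ft_force: [-0.6, 1.1, -0.5]
finger_gap: 0.25
gripper_force: 29.4
```

Call:
step_arm(series=[[0,0,0,0,0,0,0.3],[0,0,0,0,0,0,0.4],[0,0,0,0,0,0,0.5],[0,0,-0.5,0,0,0,0.6],[0,0,-0.9,0,0,0,0.6],[0,0,-0.9,0,0,0,0.6],[0,0,-0.9,0,0,0,0.6],[0,0,-0.9,0,0,0,0.6],[0.95,0.33,0,0,0,0,0.7],[0.95,0.33,0,0,0,0,0.7],[0.95,0.33,0,0,0,0,0.7],[0.95,0.33,0,0,0,0,0.7],[0.95,0.33,0,0,0,0,0.7],[0.95,0.33,0,0,0,0,0.7],[0.95,0.33,0,0,0,0,0.7],[0,0,0,0,0,0,0.7],[0,0,0,0,0,0,0.7]])

```text
clock: 11.68
tool_pos: [483.7, 186.7, 193.5]
tcp_rot: [0.607, 0.795, -0.001, 0.0]
ft_force: [-0.5, -0.4, 0.0]
finger_gap: 0.698
gripper_force: 0.0
```

```bash
python3 - <<'E'
from plan import *
from station import r
c=r.capture('wrist');np.savez('w5.npz',**c)
s=r.observe();print(s['tool_pos'],s['finger_gap'],s['ft_force'])
print('pred white',proj(c,[515,283,60]))
T=r.capture('top');np.savez('t5.npz',**T)
a=cv2.resize(c['frame'][:,:,::-1],None,fx=1.2,fy=1.2);b=cv2.resize(T['frame'][150:260,120:320,::-1],(614,338),interpolation=cv2.INTER_CUBIC)
im=np.zeros((600,800,3),np.uint8);im[:300,:400]=cv2.resize(b,(400,300));im[:300,400:]=c['frame'][:300,100:500,::-1]
u,v=proj(c,[515,283,60])[0].astype(int);z=c['frame'][max(0,v-60):v+60,u-80:u+80,::-1];z=cv2.resize(z,(400,int(z.shape[0]*2.5)),interpolation=cv2.INTER_CUBIC);im[300:300+z.shape[0],:400]=z;print('crop origin',u-80,max(0,v-60))
cv2.imwrite('pics/m5.png',im)
E
```

```text
[483.86473608 186.2765625  193.51477007] 0.6977277276328516 [ 0.24596926 -0.4757735   0.34227084]
pred white [[323.31861497  82.73684081]]
crop origin 243 22
```

View pics/m5.png

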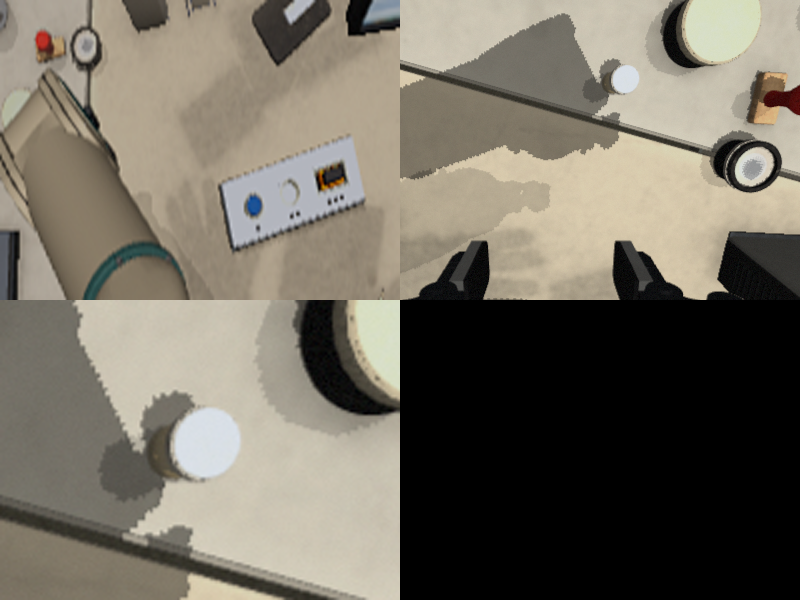

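Blue stands in the one-dot pocket (montage (253,205)). The white cap top is at wrist pixel (325.4,78.8), and a jar stands to its upper right, so I'll keep the opening modest.

```bash
python3 - <<'E'
from plan import *
from station import r
w=dict(np.load('w5.npz'));S=dict(np.load('scene0.npz'));T=dict(np.load('top0.npz'))
f=w['frame'];m=(f.min(2)>175).astype(np.uint8);h=cv2.cvtColor(f,cv2.COLOR_RGB2HSV);m=((h[...,2]>190)&(h[...,1]<25)).astype(np.uint8);m[:,:300]=0;m[:,350:]=0;m[:60]=0;m[100:]=0
print(blobs(m,50)[0]);ce=max(blobs(m,50)[0])[1]
print(plane(w,ce,60),tri([(w,ce),(S,(177.5,278.5))]),tri([(w,ce),(T,(148.5,211))]))
W=plane(w,ce,60)[0];s=r.observe()
plan(s,[((W[0],W[1],110),down(15.35),5),((W[0],W[1],48),down(15.35),4)],0.45)
E
```

```text
[(617, [325.7, 78.8], [312, 65, 28, 29])]
[[515.83064514 286.18349504  60.        ]] (array([513.8990342 , 284.66302834,  64.63367907]), [1.4, 1.4]) (array([514.32616542, 284.74581764,  59.17308348]), [2.2, 2.2])
[[0.59,0.38,0.56,0,0,-0.01,0.45],[0.59,0.38,0.56,0,0,-0.01,0.45],[0.59,0.38,0.55,0,0,0,0.45],[0.58,0.38,0.56,0,0,-0.01,0.45],[0.59,0.38,0.55,-0.01,0.01,0,0.45],[0,0,0.52,0,0,0,0.45],[0,0,0.52,0,0,0,0.45],[0,0,0.51,0,0,0,0.45],[0,0,0.52,0,0,0,0.45]]
[515.7 286.2  47.9] [0.606 0.795 0.    0.   ]
```

Call:
step_arm(series=[[0.58,0.38,0.56,0,0,0,0.45],[0.58,0.38,0.56,0,0,0,0.45],[0.58,0.38,0.56,0,0,0,0.45],[0.58,0.38,0.56,0,0,0,0.45],[0.58,0.38,0.56,0,0,0,0.45],[0,0,0.4,0,0,0,0.45],[0,0,0,0,0,0,0.45],[0,0,0,0,0,0,0.45]])

```text
clock: 12.78
tool_pos: [516.4, 285.2, 98.2]
tcp_rot: [0.608, 0.794, -0.0, 0.0]
ft_force: [-0.1, -0.5, 0.5]
finger_gap: 0.453
gripper_force: 0.0
```

```bash
python3 - <<'E'
from plan import *
from station import r
c=r.capture('wrist');np.savez('w6.npz',**c);s=r.observe();print(s['tool_pos'],s['finger_gap'],proj(c,[515.5,285.6,60]))
f=c['frame'];h=cv2.cvtColor(f,cv2.COLOR_RGB2HSV);m=((h[...,2]>190)&(h[...,1]<25)).astype(np.uint8);b=[x for x in blobs(m,200)[0] if x[0]<6000];print(b)
b=max(x for x in b if 200<x[1][0]<300);print(plane(c,b[1],60))
plan(s,[((515.5,285.6,48),down(15.35),3)],0.45)
E
```

```text
[516.51543797 285.55680059  98.3645092 ] 0.4493828942236316 [[249.92605631 234.23791706]]
[(1971, [344.9, 42.0], [306, 0, 87, 81]), (672, [412.1, 42.9], [389, 16, 57, 52]), (794, [452.0, 75.0], [423, 48, 51, 55]), (1911, [49.4, 107.9], [0, 80, 92, 60]), (334, [445.5, 150.7], [435, 129, 25, 40]), (281, [498.7, 189.5], [490, 166, 22, 45]), (5712, [336.1, 231.6], [267, 186, 139, 88]), (1009, [488.6, 289.8], [452, 273, 60, 34]), (515, [441.4, 306.1], [420, 295, 37, 29])]Traceback (most recent call last):
  File "<stdin>", line 5, in <module>
ValueError: max() iterable argument is empty
```

```bash
python3 - <<'E'
from plan import *
c=dict(np.load('w6.npz'));g=cv2.cvtColor(c['frame'],cv2.COLOR_RGB2GRAY)[170:300,190:310]
h=cv2.HoughCircles(cv2.medianBlur(g,3),cv2.HOUGH_GRADIENT,1,30,param1=100,param2=10,minRadius=19,maxRadius=29)
for x,y,q in (h[0] if h is not None else [])[:4]: print(x+190,y+170,q,plane(c,(x+190,y+170),60))
hs=cv2.cvtColor(c['frame'],cv2.COLOR_RGB2HSV)[234];print(hs[215:300:5].tolist())
E
```

```text
249.5 233.5 19.4 [[515.15310347 285.97024463  60.        ]]
215.5 209.5 20.4 [[493.52089823 294.84864269  60.        ]]
[[23, 30, 155], [20, 31, 180], [22, 28, 208], [22, 30, 190], [21, 25, 131], [22, 29, 132], [19, 27, 131], [21, 26, 129], [21, 27, 132], [21, 25, 130], [21, 27, 130], [21, 30, 170], [26, 22, 228], [24, 21, 230], [24, 22, 231], [23, 23, 229], [23, 23, 229]]
```

Call:
step_arm(series=[[0,-0.03,0.56,0,0,0,0.45],[0,0,0.56,0,0,0,0.45],[0,0,0.54,0,0,0,0.45],[0,0,0,0,0,0,0.3],[0,0,0,0,0,0,0],[0,0,0,0,0,0,0],[0,0,0,0,0,0,0],[0,0,0,0,0,0,0]])

```text
clock: 13.82
tool_pos: [515.5, 286.4, 48.3]
tcp_rot: [0.607, 0.795, 0.0, 0.0]
ft_force: [0.2, 0.1, -0.7]
finger_gap: 0.249
gripper_force: 29.3
```

```bash
python3 - <<'E'
from plan import *
from station import r
s=r.observe();print(s['tool_pos'],s['finger_gap'],s['gripper_force'],s['ft_force'])
plan(s,[((515,284,160),down(15.35),5),((486,-60,160),down(15.35),12),((486,-80.5,112),down(15.35),3)],0)
E
```

```text
[515.45399667 286.38289799  48.25208037] 0.24870033539923161 29.312500040978193 [ 0.17866745  0.08697137 -0.65957238]
[[-0.01,-0.01,-0.74,0,0,0,0],[-0.02,-0.01,-0.75,0,0,0,0],[-0.01,0,-0.74,0,0,-0.01,0],[-0.02,-0.01,-0.75,0,0,0,0],[-0.01,0,-0.74,0.01,0,-0.01,0],[-0.9,-0.33,0,0,0,0,0],[-0.9,-0.33,0,0,0,0,0],[-0.9,-0.33,0,0,0,0,0],[-0.9,-0.33,0,0,0,0,0],[-0.9,-0.33,0,0,0,0,0],[-0.9,-0.33,0,0,0,0,0],[-0.9,-0.33,0,0,0,0,0],[-0.9,-0.33,0,0,0,0,0],[-0.9,-0.33,0,0,0,0,0],[-0.9,-0.33,0,0,0,0,0],[-0.9,-0.34,0,0,0,0,0],[-0.9,-0.33,0,0,0,0,0],[-0.22,-0.06,0.53,0,0,0,0],[-0.22,-0.06,0.53,0,0,0,0],[-0.22,-0.06,0.54,0,0,0,0]]
[486.1 -80.4 111.9] [ 0.606  0.795 -0.    -0.   ]
```

Call:
step_arm(series=[[-0.01,-0.01,-0.75,0,0,0,0],[-0.02,0,-0.75,0,0,0,0],[-0.01,-0.01,-0.75,0,0,0,0],[-0.02,0,-0.75,0,0,0,0],[-0.01,-0.01,-0.75,0,0,0,0],[-0.9,-0.33,0,0,0,0,0],[-0.9,-0.33,0,0,0,0,0],[-0.9,-0.33,0,0,0,0,0],[-0.9,-0.33,0,0,0,0,0],[-0.9,-0.33,0,0,0,0,0],[-0.9,-0.33,0,0,0,0,0],[-0.9,-0.33,0,0,0,0,0],[-0.9,-0.33,0,0,0,0,0],[-0.9,-0.33,0,0,0,0,0],[-0.9,-0.33,0,0,0,0,0],[-0.9,-0.33,0,0,0,0,0],[-0.9,-0.33,0,0,0,0,0],[-0.22,-0.06,0.53,0,0,0,0],[-0.22,-0.06,0.53,0,0,0,0],[-0.22,-0.06,0.53,0,0,0,0]])

```text
clock: 16.32
tool_pos: [485.5, -79.4, 111.3]
tcp_rot: [0.606, 0.795, 0.0, -0.0]
ft_force: [0.7, -0.4, -0.4]
finger_gap: 0.252
gripper_force: 29.4
```

Call:
step_arm(series=[[0,0,0,0,0,0,0],[0,0,0,0,0,0,0]])

```text
clock: 16.58
tool_pos: [485.8, -79.4, 112.6]
tcp_rot: [0.607, 0.795, 0.0, -0.0]
ft_force: [-0.2, 0.4, -0.5]
finger_gap: 0.256
gripper_force: 29.4
```

```bash
python3 - <<'E'
from plan import *
from station import r
c=r.capture('wrist');np.savez('w7.npz',**c)
cr=c['frame'][150:384,130:390,::-1];cv2.imwrite('pics/w7.png',cv2.resize(cr,None,fx=2.5,fy=2.5,interpolation=cv2.INTER_CUBIC))
s=r.observe();p=s['tool_pos'];print(p,s['finger_gap'],s['ft_force'])
th=np.linspace(0,6.28,40)
o=np.c_[485.5+13.75*np.cos(th),-80.7+13.75*np.sin(th),0*th+45];q=(proj(c,o)-[130,150])*2.5;print('rim pred',q.min(0),q.max(0))
o=np.c_[p[0]+11.5*np.cos(th),p[1]+11.5*np.sin(th),0*th+p[2]-48.3+60];q=(proj(c,o)-[130,150])*2.5;print('cap pred',q.min(0),q.max(0))
o[:,2]-=60;q=(proj(c,o)-[130,150])*2.5;print('bot pred',q.min(0),q.max(0))
print('dots',((proj(c,[[458.2,-83.3,45],[460.9,-93,45]])-[130,150])*2.5).round())
E
```

```text
[485.93042604 -79.50029726 112.91808521] 0.24606369607901277 [ 0.73765881 -0.24575517 -0.27023429]
rim pred [247.61238278 120.25401915] [353.42614934 219.1999042 ]
cap pred [234.43377217 277.25097504] [374.85500753 399.97867358]
bot pred [254.82607252 150.63221306] [352.30377441 240.87361041]
dots [[196. 154.]
 [197. 190.]]
```

View pics/w7.png

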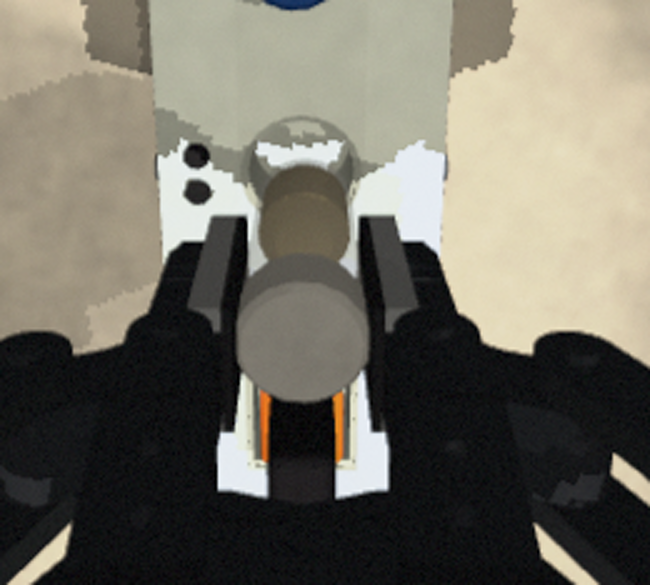

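The grey-shaded white cap is centred at crop (303,340) and the two-dot rim spans x 249–355 with its top at y 116. They are aligned within about 1 mm, so I'm lowering.

Call:
step_arm(series=[[0,0,0.3,0,0,0,0],[0,0,0.3,0,0,0,0],[0,0,0.3,0,0,0,0],[0,0,0.3,0,0,0,0],[0,0,0.2,0,0,0,0],[0,0,0,0,0,0,0],[0,0,0,0,0,0,0]])

```text
clock: 17.5
tool_pos: [485.7, -80.2, 70.8]
tcp_rot: [0.607, 0.795, 0.0, 0.0]
ft_force: [0.4, -0.5, -0.3]
finger_gap: 0.251
gripper_force: 29.4
```

```bash
python3 - <<'E'
from station import r
s=r.observe();print(s['tool_pos'],s['ft_force'],s['torque'],s['finger_gap'])
E
```

```text
[485.74598361 -80.19578204  70.84944043] [ 0.43325434 -0.49222034 -0.29537638] [ 0.0225063   0.01139114 -0.01274229] 0.25094275145777284
```

Call:
step_arm(series=[[0,0,0.07,0,0,0,0],[0,0,0,0,0,0,0],[0,0,0,0,0,0,0.3],[0,0,0,0,0,0,0.4],[0,0,0,0,0,0,0.5],[0,0,-0.5,0,0,0,0.5],[0,0,-0.9,0,0,0,0.5],[0,0,-0.9,0,0,0,0.5],[0,0,-0.9,0,0,0,0.5],[0,0,-0.2,0,0,0,0.5],[-0.9,0,0,0,0,0,0.5],[-0.9,0,0,0,0,0,0.5],[-0.38,0,0,0,0,0,0.5],[0,0,0,0,0,0,0.5],[0,0,0,0,0,0,0.5]])

```text
clock: 19.38
tool_pos: [502.4, -142.0, 170.5]
tcp_rot: [0.606, 0.795, 0.0, -0.001]
ft_force: [-1.1, 0.1, -1.0]
finger_gap: 0.502
gripper_force: 0.0
```

```bash
python3 - <<'E'
from plan import *
from station import r
c=r.capture('wrist');np.savez('w8.npz',**c);T=r.capture('top');np.savez('t8.npz',**T);S=r.capture('scene');np.savez('s8.npz',**S)
im=np.zeros((600,800,3),np.uint8);up=lambda a,k:cv2.resize(a[:,:,::-1],None,fx=k,fy=k,interpolation=cv2.INTER_CUBIC)
z=up(c['frame'][84:384,150:350],2);im[:600,:400]=z
z=up(S['frame'][150:270,250:383],3);im[:z.shape[0],400:400+z.shape[1]]=z
z=up(T['frame'][190:250,210:310],4);im[360:600,400:800]=z
cv2.imwrite('pics/m8.png',im)
s=r.observe();print(s['tool_pos'],s['ft_force'])
ex=np.array([.9643,.2647,0]);ey=np.array([-.2647,.9643,0]);o=np.array([503.3,-144.7,0])
for n,z in(('tab',89),('rim',45)):
    a,b=(8,15) if n=='tab' else(14,24)
    q=proj(c,[o+i*a*ex+j*b*ey+[0,0,z] for i,j in((-1,1),(1,1),(1,-1),(-1,-1))]);print(n,((q-[150,84])*2).round().tolist())
E
```

```text
[ 502.68940127 -142.25973397  170.69180371] [-0.03967819  0.00219035 -0.03729759]
tab [[179.0, 217.0], [226.0, 217.0], [225.0, 299.0], [180.0, 299.0]]
rim [[168.0, 165.0], [237.0, 165.0], [235.0, 276.0], [169.0, 276.0]]
```

View pics/m8.png

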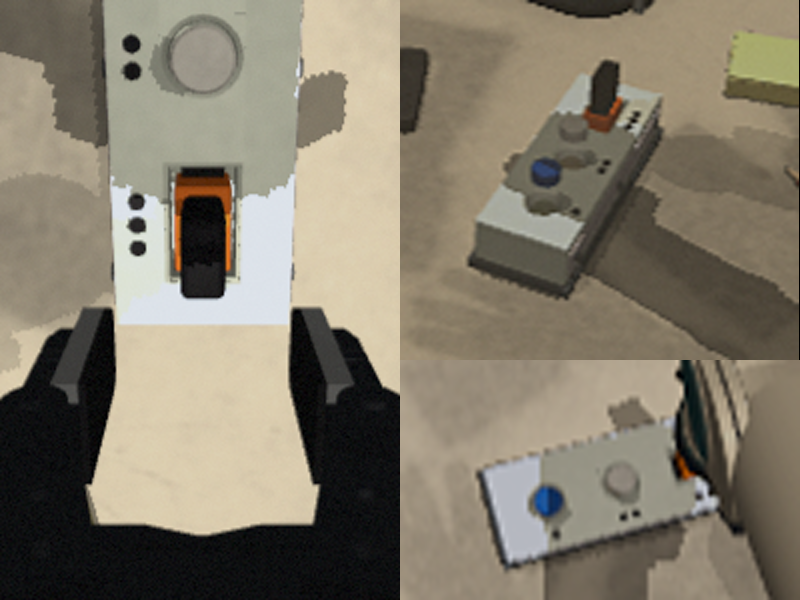

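Both vials stand in their pockets, with the white cap at (203,57). The tab spans x 181–225 with its edge at y 298, which matches my prediction within 1 px, so I'm descending onto it.

Call:
step_arm(series=[[-0.08,0,0.6,0,0,0,0.5],[0,0,0.6,0,0,0,0.5],[0,0,0.6,0,0,0,0.5],[0,0,0.5,0,0,0,0.5],[0,0,0.4,0,0,0,0.4],[0,0,0,0,0,0,0.4],[0,0,0,0,0,0,0.4]])

```text
clock: 20.4
tool_pos: [503.8, -145.6, 90.0]
tcp_rot: [0.607, 0.795, 0.0, 0.0]
ft_force: [0.0, -0.9, 0.4]
finger_gap: 0.402
gripper_force: 0.0
```

```bash
python3 - <<'E'
from plan import *
from station import r
c=r.capture('wrist');np.savez('w9.npz',**c);s=r.observe();p=np.array(s['tool_pos'])
ex=np.array([.9643,.2647,0]);ey=np.array([-.2647,.9643,0]);print(p,'ex,ey',p@ex,p@ey,s['ft_force'])
M=R.from_quat(s['tcp_rot']).as_matrix();print(M.round(4).tolist())
S=dict(np.load('s8.npz'));f=S['frame'];h=cv2.cvtColor(f,cv2.COLOR_RGB2HSV).astype(int)
print('scene caps pred',proj(S,[469.7,-22,80]),proj(S,[485.7,-80,80]),blobs((h[...,0]>100)&(h[...,0]<130)&(h[...,1]>90)&(h[...,2]>40),6)[0])
g=c['frame'][80:300,180:320].sum(2);rows=[(v+80,(np.where(g[v]<130)[0][[0,-1]]+180).tolist()) for v in range(90,220,20) if (g[v]<130).any()];print(rows)
o=np.array([503.3,-144.7,0]);print(proj(c,[o+i*8*ex+j*15*ey+[0,0,89] for i,j in((-1,1),(1,1),(1,-1),(-1,-1))]).round(1).tolist())
E
```

```text
[ 503.87244526 -145.67183143   90.11697224] ex,ey 447.32486518567885 -273.8463833113722 [ 0.13025977 -0.34272505  0.31195711]
[[-0.2632, 0.9647, 0.0011], [0.9647, 0.2632, -0.0002], [-0.0004, 0.001, -1.0]]
scene caps pred [[296.85481905 204.9068619 ]] [[306.91832218 190.26297353]] [(30, [455.1, 13.7], [451, 11, 9, 6]), (6, [444.0, 31.8], [443, 31, 3, 3]), (9, [305.1, 80.6], [304, 79, 3, 4]), (10, [285.0, 93.5], [284, 92, 3, 4]), (2075, [159.7, 126.7], [115, 101, 87, 79]), (31, [297.6, 206.3], [294, 204, 9, 5]), (139, [319.3, 303.5], [314, 297, 11, 14])]
[(210, [201, 204]), (230, [199, 267]), (250, [186, 315]), (270, [180, 319]), (290, [180, 319])]
[[232.5, 236.7], [269.4, 236.7], [268.4, 296.4], [233.7, 296.5]]
```

Call:
step_arm(series=[[0.03,-0.01,0.4,0,0,0,0.4],[0,0,0.27,0,0,0,0.4],[0,0,0,0,0,0,0.3],[0,0,0,0,0,0,0.22],[0,0,0,0,0,0,0.19],[0,0,0,0,0,0,0.1],[0,0,0,0,0,0,0],[0,0,0,0,0,0,0]], squeeze=100)

```text
clock: 21.45
tool_pos: [503.4, -144.8, 69.9]
tcp_rot: [0.607, 0.795, 0.0, 0.0]
ft_force: [1.6, 1.0, 4.9]
finger_gap: 0.171
gripper_force: 97.9
```

```bash
cat > st.py <<'E'
from plan import *
from station import r
s=r.observe();p=np.array(s['tool_pos']);M=R.from_quat(s['tcp_rot']).as_matrix()
ex=np.array([.9643,.2647,0]);ey=np.array([-.2647,.9643,0]);F=np.array(s['ft_force']);t=np.array(s['torque'])
print(s['clock'],p.round(1),'ex,ey',(p@ex).round(2),(p@ey).round(2),'gap',round(s['finger_gap'],3),'grip',round(s['gripper_force'],1))
print('F ex,ey,z',(F@ex).round(1),(F@ey).round(1),F[2].round(1),'T ex,ey,z',(t@ex).round(2),(t@ey).round(2),t[2].round(2),'lean to vials deg',np.degrees(np.arcsin(-M[:,2]@ey)).round(2),'side',np.degrees(np.arcsin(-M[:,2]@ex)).round(2))
E
python3 st.py
```

```text
21.45 [ 503.4 -144.8   69.9] ex,ey 447.07 -272.84 gap 0.171 grip 97.9
F ex,ey,z 1.8 0.5 4.9 T ex,ey,z 0.15 -0.13 0.06 lean to vials deg 0.02 side -0.06
```

Call:
step_arm(series=[[0.034,0,-0.009,0,-0.267,0,0],[0.034,0,-0.009,0,-0.267,0,0],[0.034,0,-0.009,0,-0.267,0,0],[0.034,0,-0.009,0,-0.267,0,0],[0.034,0,-0.009,0,-0.267,0,0],[0,0,0,0,0,0,0]])

```text
clock: 22.2
tool_pos: [501.6, -139.7, 70.2]
tcp_rot: [0.605, 0.793, -0.043, 0.055]
ft_force: [2.2, -0.1, -4.7]
finger_gap: 0.177
gripper_force: 97.7
```

```bash
python3 st.py
```

```text
22.2 [ 501.6 -139.7   70.2] ex,ey 446.67 -267.48 gap 0.177 grip 97.7
F ex,ey,z 2.1 -0.7 -4.7 T ex,ey,z 0.24 -0.44 0.03 lean to vials deg 8.02 side 0.03
```

Call:
step_arm(series=[[-0.035,0,-0.009,0,0.267,0,0],[-0.035,0,-0.009,0,0.267,0,0],[-0.035,0,-0.009,0,0.267,0,0],[-0.036,0,-0.009,0,0.267,0,0],[-0.036,0,-0.009,0,0.267,0,0],[-0.036,0,-0.009,0,0.267,0,0],[-0.036,0,-0.009,0,0.267,0,0],[-0.037,0,-0.009,0,0.267,0,0],[-0.037,0,-0.009,0,0.267,0,0],[-0.037,0,-0.009,0,0.267,0,0],[0,0,0,0,0,0,0]])

```text
clock: 23.58
tool_pos: [504.2, -150.4, 73.1]
tcp_rot: [0.606, 0.792, 0.043, -0.056]
ft_force: [1.0, 1.1, -2.0]
finger_gap: 0.174
gripper_force: 98.4
```

```bash
python3 st.py
```

```text
23.575 [ 504.2 -150.4   73.1] ex,ey 446.4 -278.53 gap 0.174 grip 98.4
F ex,ey,z 1.3 0.8 -2.0 T ex,ey,z 0.06 -0.3 -0.06 lean to vials deg -8.1 side -0.02
```

Call:
step_arm(series=[[0.037,0,-0.009,0,-0.267,0,0],[0.038,0,-0.009,0,-0.267,0,0],[0.038,0,-0.009,0,-0.267,0,0],[0.038,0,-0.009,0,-0.267,0,0],[0.039,0,-0.009,0,-0.267,0,0],[0.039,0,-0.009,0,-0.267,0,0],[0.039,0,-0.009,0,-0.267,0,0],[0.039,0,-0.009,0,-0.267,0,0],[0.04,0,-0.009,0,-0.267,0,0],[0.04,0,-0.009,0,-0.267,0,0],[0,0,0,0,0,0,0]])

```text
clock: 24.95
tool_pos: [501.0, -139.0, 77.0]
tcp_rot: [0.605, 0.793, -0.043, 0.056]
ft_force: [-1.7, -0.9, 1.6]
finger_gap: 0.173
gripper_force: 98.8
```

```bash
python3 st.py
```

```text
24.95 [ 501. -139.   77.] ex,ey 446.26 -266.68 gap 0.173 grip 98.8
F ex,ey,z -1.9 -0.4 1.6 T ex,ey,z -0.21 0.41 -0.08 lean to vials deg 8.13 side 0.06
```

Call:
step_arm(series=[[-0.04,0,-0.009,0,0.267,0,0],[-0.04,0,-0.009,0,0.267,0,0],[-0.04,0,-0.009,0,0.267,0,0],[-0.041,0,-0.009,0,0.267,0,0],[-0.041,0,-0.009,0,0.267,0,0],[-0.041,0,-0.009,0,0.267,0,0],[-0.041,0,-0.009,0,0.267,0,0],[-0.042,0,-0.009,0,0.267,0,0],[-0.042,0,-0.009,0,0.267,0,0],[-0.042,0,-0.009,0,0.267,0,0],[0,0,0,0,0,0,0]])

```text
clock: 26.32
tool_pos: [504.2, -149.5, 79.9]
tcp_rot: [0.606, 0.793, 0.043, -0.057]
ft_force: [-1.5, 3.1, 7.0]
finger_gap: 0.175
gripper_force: 99.8
```

```bash
python3 st.py
```

```text
26.325 [ 504.2 -149.5   79.9] ex,ey 446.59 -277.61 gap 0.175 grip 99.8
F ex,ey,z -0.6 3.4 7.0 T ex,ey,z 1.11 0.41 0.0 lean to vials deg -8.21 side -0.02
```

```bash
cat > dots.py <<'E'
from plan import *
from station import r
D=np.array([[443.9,-30.2,45],[458.2,-83.3,45],[460.8,-93,45],[475,-143.5,45],[477.6,-153.1,45],[480.4,-162.5,45]])
def dots(c,thr=200):
    out=[]
    for d,q in zip(D,proj(c,D)):
        u,v=q.round().astype(int)
        if not(8<u<504 and 8<v<376): out.append(None);continue
        g=c['frame'][v-5:v+6,u-5:u+6].astype(float).sum(2);w=np.clip(np.percentile(g,60)*.7-g,0,None)
        yy,xx=np.mgrid[-5:6,-5:6]
        out.append((plane(c,(u+(w*xx).sum()/w.sum(),v+(w*yy).sum()/w.sum()),45)[0]-d)[:2].round(1).tolist() if w.sum()>0 else None)
    return out
if __name__=='__main__':
    print('w8',dots(dict(np.load('w8.npz'))))
    c=r.capture('wrist');np.savez('wn.npz',**c);print('now',dots(c))
    print('t8',dots(dict(np.load('t8.npz'))));t=r.capture('top');print('tnow',dots(t))
E
python3 dots.py; python3 st.py
```

```text
w8 [[-0.3, -0.0], [0.0, -0.2], [-0.0, -0.2], [-0.3, 0.3], [-0.3, 0.0], [-0.4, -0.2]]
now [None, None, None, [-0.7, 0.8], [-0.8, -0.6], [-1.5, 0.1]]
t8 [[-10.7, -2.9], [-9.6, -4.8], [-9.2, -2.0], [3.0, -8.7], [3.4, -1.9], [5.8, 12.5]]
tnow [[-9.5, -0.2], [-9.4, -6.4], [-10.3, -4.8], [1.0, -9.0], [2.6, -8.6], [2.1, 1.2]]
26.425 [ 504.2 -149.4   79.9] ex,ey 446.61 -277.57 gap 0.175 grip 99.7
F ex,ey,z -1.8 3.4 6.8 T ex,ey,z 1.07 0.37 0.03 lean to vials deg -8.16 side -0.01
```

Call:
step_arm(series=[[0.042,0,-0.009,0,-0.267,0,0],[0.043,0,-0.009,0,-0.267,0,0],[0.043,0,-0.009,0,-0.267,0,0],[0.043,0,-0.009,0,-0.267,0,0],[0.043,0,-0.009,0,-0.267,0,0],[0,0,0,0,0,0,0]])

```text
clock: 27.18
tool_pos: [502.7, -143.5, 82.4]
tcp_rot: [0.606, 0.795, -0.0, -0.0]
ft_force: [-3.9, 1.8, 13.4]
finger_gap: 0.174
gripper_force: 100.4
```

```bash
python3 st.py
```

```text
27.175 [ 502.7 -143.5   82.4] ex,ey 446.78 -271.4 gap 0.174 grip 100.4
F ex,ey,z -3.3 2.7 13.4 T ex,ey,z 1.15 0.75 0.06 lean to vials deg 0.0 side 0.0
```

Call:
step_arm(series=[[0.044,0,-0.009,0,-0.267,0,0],[0.044,0,-0.009,0,-0.267,0,0],[0.044,0,-0.009,0,-0.267,0,0],[0.044,0,-0.009,0,-0.267,0,0],[0.045,0,-0.009,0,-0.267,0,0],[0,0,0,0,0,0,0]])

```text
clock: 27.92
tool_pos: [502.0, -139.6, 82.8]
tcp_rot: [0.605, 0.793, -0.043, 0.057]
ft_force: [0.3, -3.1, 3.5]
finger_gap: 0.18
gripper_force: 98.9
```

```bash
python3 st.py
```

```text
27.925 [ 502.  -139.6   82.8] ex,ey 447.12 -267.45 gap 0.18 grip 98.9
F ex,ey,z -0.6 -3.1 3.5 T ex,ey,z -0.83 0.13 -0.06 lean to vials deg 8.16 side -0.03
```

Call:
step_arm(series=[[-0.045,0,-0.009,0,0.267,0,0],[-0.045,0,-0.009,0,0.267,0,0],[-0.045,0,-0.009,0,0.267,0,0],[-0.046,0,-0.009,0,0.267,0,0],[-0.046,0,-0.009,0,0.267,0,0],[-0.046,0,-0.009,0,0.267,0,0],[-0.046,0,-0.009,0,0.267,0,0],[-0.047,0,-0.009,0,0.267,0,0],[-0.047,0,-0.009,0,0.267,0,0],[-0.047,0,-0.009,0,0.267,0,0],[0,0,0,0,0,0,0]])

```text
clock: 29.3
tool_pos: [504.8, -152.0, 84.9]
tcp_rot: [0.606, 0.792, 0.043, -0.056]
ft_force: [-1.9, -0.5, 2.6]
finger_gap: 0.171
gripper_force: 99.2
```

```bash
python3 st.py
```

```text
29.3 [ 504.8 -152.    84.9] ex,ey 446.57 -280.2 gap 0.171 grip 99.2
F ex,ey,z -1.9 0.1 2.6 T ex,ey,z -0.18 0.18 0.05 lean to vials deg -8.06 side -0.04
```

Call:
step_arm(series=[[0.048,0,-0.01,0,-0.267,0,0],[0.048,0,-0.01,0,-0.267,0,0],[0.048,0,-0.01,0,-0.267,0,0],[0.048,0,-0.01,0,-0.267,0,0],[0.049,0,-0.01,0,-0.267,0,0],[0,0,-0.05,0,0,0,0],[0,0,-0.05,0,0,0,0],[0,0,0,0,0,0,0]])

```text
clock: 30.3
tool_pos: [503.0, -145.2, 90.0]
tcp_rot: [0.607, 0.794, 0.0, 0.0]
ft_force: [-0.8, 1.0, -1.2]
finger_gap: 0.174
gripper_force: 98.5
```

```bash
python3 st.py
```

```text
30.3 [ 503.  -145.2   90. ] ex,ey 446.64 -273.21 gap 0.174 grip 98.5
F ex,ey,z -0.5 1.2 -1.2 T ex,ey,z -0.08 0.05 0.03 lean to vials deg 0.01 side -0.02
```

Call:
step_arm(series=[[0,0,-0.15,0,0,0,0],[0,0,-0.15,0,0,0,0],[0,0,-0.15,0,0,0,0],[0,0,-0.15,0,0,0,0],[0,0,-0.15,0,0,0,0],[0,0,-0.08,0,0,0,0],[0,0,0,0,0,0,0],[0,0,0,0,0,0,0]])

```text
clock: 31.3
tool_pos: [502.8, -144.8, 114.7]
tcp_rot: [0.607, 0.795, -0.0, -0.0]
ft_force: [-0.3, 0.1, -1.8]
finger_gap: 0.174
gripper_force: 98.5
```

```bash
python3 st.py; python3 - <<'E'
from plan import *
from station import r
from dots import dots
c=r.capture('wrist');S=r.capture('scene');np.savez('we.npz',**c);np.savez('se.npz',**S)
print(dots(c),dots(dict(np.load('w8.npz'))))
im=np.zeros((600,800,3),np.uint8);up=lambda a,k:cv2.resize(a[:,:,::-1],None,fx=k,fy=k,interpolation=cv2.INTER_CUBIC)
im[:,:400]=up(c['frame'][84:384,150:350],2);z=up(S['frame'][140:260,250:350],4);im[:480,400:]=z
cv2.imwrite('pics/me.png',im)
s=r.observe();p=np.array(s['tool_pos']);ex=np.array([.9643,.2647,0]);ey=np.array([-.2647,.9643,0])
o=np.array([p[0],p[1],p[2]-50])   # block origin if unslipped (tcp was 70-20 above it)
for n,a,b,z in(('tabtop',8,15,69),('bodybot',11.5,18,4),('bodytop',11.5,18,32)):
    P=[o+i*a*ex+j*b*ey+[0,0,z] for i,j in((-1,1),(1,1),(1,-1),(-1,-1))]
    print(n,((proj(S,P)-[250,140])*4+[400,0]).round().tolist(),((proj(c,P)-[150,84])*2).round().tolist())
E
```

```text
31.3 [ 502.8 -144.8  114.7] ex,ey 446.51 -272.7 gap 0.174 grip 98.5
F ex,ey,z -0.3 0.1 -1.8 T ex,ey,z 0.06 -0.02 -0.01 lean to vials deg -0.01 side 0.01
[None, [-1.2, -0.2], [0.2, -1.2], [-1.0, 0.0], [-0.9, 0.1], [-1.0, -0.1]] [[-0.3, -0.0], [0.0, -0.2], [-0.0, -0.2], [-0.3, 0.3], [-0.3, 0.0], [-0.4, -0.2]]
tabtop [[680.0, 84.0], [655.0, 77.0], [673.0, 53.0], [698.0, 59.0]] [[160.0, 354.0], [246.0, 354.0], [243.0, 488.0], [163.0, 488.0]]
bodybot [[676.0, 177.0], [640.0, 168.0], [661.0, 137.0], [696.0, 147.0]] [[162.0, 233.0], [243.0, 232.0], [241.0, 347.0], [164.0, 347.0]]
bodytop [[679.0, 140.0], [643.0, 130.0], [665.0, 100.0], [700.0, 109.0]] [[155.0, 268.0], [250.0, 268.0], [247.0, 399.0], [158.0, 399.0]]
```

View pics/me.png

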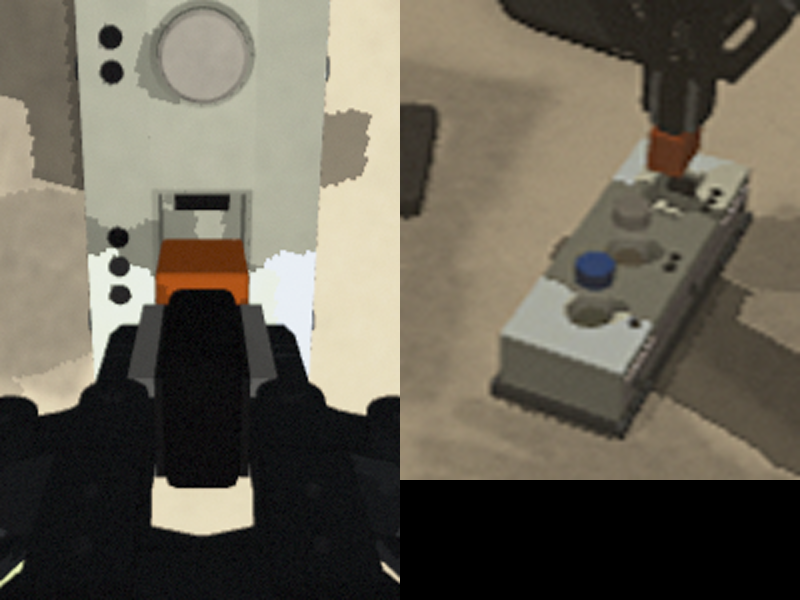

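The block is out: orange front face at y 240–272 in the left pane, hanging above its pocket with both vials in place. Its bottom edge is a few pixels off prediction, so I'll measure how upright it is.

```bash
python3 - <<'E'
from plan import *
c=dict(np.load('we.npz'));h=cv2.cvtColor(c['frame'],cv2.COLOR_RGB2HSV).astype(int)
o=(h[...,0]<18)&(h[...,1]>140)&(h[...,2]>40)
ex=np.array([.9643,.2647,0]);ey=np.array([-.2647,.9643,0]);p=np.array([502.8,-144.8,114.7])
for u in(233,240,246,252,258,265,270):
    v=np.where(o[190:300,u])[0]+190; V=h[190:240,u,2]; print(u,v[0],v[-1],V.tolist()[8:34])
def yo(uv,z): return (plane(c,uv,z)[0]-p)@ey
for uv,z in(((251,204),68.7),((251,220),96.7)): print('front edge y rel',[round(yo((uv[0],uv[1]+d),z),2) for d in(-.5,0,.5)],'expect 18')
cal=(proj(c,[p+15*ey*-1+[0,0,19]]));print(cal)
# slanted: left/right widths
for z,v in((68.7,206),(96.7,222)):
    u=np.where(o[v])[0];u=u[(u>215)&(u<290)];print('width',u[0],u[-1],((plane(c,[(u[0]-.5,v),(u[-1]+.5,v)],z)-p)@ex).round(2))
E
```

```text
233 204 236 [129, 130, 126, 127, 128, 112, 101, 98, 98, 102, 100, 102, 100, 100, 101, 101, 102, 102, 102, 99, 97, 98, 127, 158, 167, 174]
240 204 228 [130, 132, 129, 132, 130, 114, 103, 100, 101, 100, 103, 98, 101, 99, 101, 100, 101, 101, 103, 102, 101, 104, 128, 157, 168, 172]
246 204 228 [134, 133, 132, 133, 133, 116, 103, 101, 102, 100, 101, 99, 100, 103, 101, 99, 102, 101, 99, 101, 103, 103, 128, 156, 167, 174]
252 204 228 [177, 176, 176, 176, 177, 138, 105, 101, 100, 99, 100, 101, 102, 100, 100, 101, 101, 103, 101, 101, 102, 101, 129, 157, 168, 173]
258 204 228 [175, 177, 176, 178, 176, 139, 104, 100, 101, 100, 101, 102, 101, 102, 102, 101, 98, 100, 101, 103, 103, 103, 131, 157, 169, 174]
265 204 230 [133, 131, 134, 134, 132, 114, 103, 101, 101, 100, 102, 100, 99, 103, 101, 104, 103, 101, 103, 103, 99, 101, 131, 158, 170, 174]
270 204 235 [105, 104, 100, 98, 96, 94, 100, 104, 102, 103, 101, 102, 101, 103, 106, 103, 102, 101, 102, 102, 99, 103, 119, 152, 168, 174]
front edge y rel [np.float64(16.14), np.float64(15.84), np.float64(15.54)] expect 18
front edge y rel [np.float64(17.33), np.float64(17.07), np.float64(16.82)] expect 18
[[251.73313344 328.28422555]]
width 231 270 [-11.86  10.95]
width 228 273 [-11.6   10.71]
```

```bash
python3 - <<'E'
from plan import *
ex=np.array([.9643,.2647,0]);ey=np.array([-.2647,.9643,0])
for n,p in(('w8',np.array([503.35,-144.75,0])),('w9',np.array([503.35,-144.75,0])),('we',np.array([502.8,-144.8,44.7]))):
    c=dict(np.load(n+'.npz'))
    for lab,y,z in(('bodybot front',18,24),('bodytop front',18,52),('tabtop rear',-15,89),('tabtop front',15,89),('rim front',24,45-p[2]),('rim rear',-24,45-p[2])):
        q=proj(c,[p+y*ey+[0,0,z]])[0];u,v=q.round().astype(int)
        if v>375: print(n,lab,'out');continue
        us=slice(u-3,u+4) if 'tab' in lab else slice(u+11,u+14)
        g=c['frame'][v-10:v+11,us].astype(float).sum(2).mean(1)/3
        print(n,lab,'pred v',q[1].round(1),'mm/px',round(1/np.linalg.norm((proj(c,[p+(y+1)*ey+[0,0,z]])-q)),2),g.round().astype(int).tolist(),'v0',v-10)
E
```

```text
w8 bodybot front pred v 168.2 mm/px 0.89 [162, 161, 162, 161, 161, 162, 161, 146, 130, 113, 105, 108, 87, 62, 57, 61, 54, 47, 48, 70, 82] v0 158
w8 bodytop front pred v 175.7 mm/px 0.81 [130, 113, 105, 108, 87, 62, 57, 61, 54, 47, 48, 70, 82, 86, 87, 86, 87, 85, 86, 85, 84] v0 166
w8 tabtop rear pred v 233.4 mm/px 0.76 [34, 34, 34, 33, 31, 32, 33, 31, 29, 26, 153, 217, 227, 227, 227, 226, 226, 226, 227, 226, 226] v0 223
w8 tabtop front pred v 192.6 mm/px 0.71 [10, 7, 9, 10, 9, 7, 7, 7, 8, 8, 9, 13, 14, 14, 15, 16, 22, 20, 20, 19, 19] v0 183
w8 rim front pred v 166.4 mm/px 0.82 [161, 161, 162, 161, 162, 161, 161, 162, 161, 146, 130, 113, 105, 108, 87, 62, 57, 61, 54, 47, 48] v0 156
w8 rim rear pred v 222.1 mm/px 0.91 [92, 90, 92, 92, 93, 92, 88, 74, 63, 60, 108, 147, 121, 148, 174, 178, 182, 198, 217, 222, 226] v0 212
w9 bodybot front pred v 189.1 mm/px 0.65 [176, 177, 176, 176, 176, 176, 175, 175, 164, 148, 140, 82, 21, 19, 20, 19, 17, 36, 51, 53, 55] v0 179
w9 bodytop front pred v 203.3 mm/px 0.57 [20, 19, 17, 36, 51, 53, 55, 56, 55, 54, 54, 53, 75, 87, 91, 94, 96, 96, 95, 88, 61] v
[... 659 characters left out ...]
54, 55, 53, 52, 52, 53] v0 190
we bodytop front pred v 218.2 mm/px 0.52 [52, 52, 53, 55, 54, 53, 51, 55, 54, 56, 52, 55, 71, 85, 90, 93, 95, 94, 95, 94, 77] v0 208
we tabtop rear pred v 328.3 mm/px 0.48 [14, 14, 13, 13, 13, 12, 12, 14, 12, 11, 182, 210, 210, 211, 211, 212, 212, 212, 213, 213, 213] v0 318
we tabtop front pred v 261.4 mm/px 0.42 [11, 11, 11, 11, 10, 10, 12, 10, 8, 10, 9, 10, 11, 13, 13, 17, 13, 14, 13, 13, 15] v0 251
we rim front pred v 179.8 mm/px 0.65 [176, 176, 177, 176, 176, 177, 177, 174, 165, 147, 119, 65, 30, 25, 27, 32, 35, 33, 40, 95, 125] v0 170
we rim rear pred v 248.7 mm/px 0.74 [9, 13, 13, 14, 13, 10, 10, 11, 11, 11, 10, 13, 11, 13, 12, 13, 10, 11, 6, 9, 8] v0 239
```

The seated block in the earlier close-up (w9) shows the same edge offsets: body top −1.0 vs −0.9 mm, tab rear +0.4 vs +0.3 mm. So the held block is upright to a fraction of a degree and hasn't slipped. Its underside is about 20 mm above the rack top.

```bash
python3 st.py; python3 -c "
from station import r
print(r.sign_off())"
```

```text
31.4 [ 502.7 -144.8  114.6] ex,ey 446.47 -272.68 gap 0.175 grip 98.5
F ex,ey,z -0.2 -0.1 -1.5 T ex,ey,z 0.01 0.0 -0.0 lean to vials deg -0.01 side 0.02
the job is handed in; nothing more can be done
None
```

Job handed in at 31.4 s with no verdict returned: both vials are in their pockets, and the block, rocked out at about ±8°, is held upright and still about 2 cm above its pocket; the rack moved by no more than about 1 mm.

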